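# Stack the notched fastener tray on its keyed bottom box

### The arm

A 7-joint arm with a two-finger parallel gripper is mounted at the origin on the work surface. World frame = base frame: x ahead of the robot, y to its left, z up, the work surface at z = 0. Lengths are in m, angles in rad, forces in N, time in s.
With the tool pointing down it reaches from about 0.425 to 0.925 m from the base axis. Payload 6.8 kg.
Tool frame: the origin (TCP) lies at the very end of the fingers, on their centre line; the grasp point (between the pads) lies 19 mm behind it; z points along the fingers, y is the line along which they close (so a half turn about z gives the same grasp; the last joint's range is limited). The gripper opens to 85 mm and grips with 20 to 120 N. Pads are 22 mm wide; open, the fingers measure 114 mm over their backs; the gripper's body (76 mm by 85 mm) begins 54 mm behind the grasp point. The pads swing forward as they close: fully open they stand 13 mm farther back than shut.
Start: joints at [1.016, 0.477, 0.022, 1.555, -0.011, 1.109, -0.083], TCP at [0.292, -0.609, 0.231] pointing down, gripper open.
Joint ranges: [-2.96, 2.96], [-0.34, 2.1], [-1.41, 1.46], [0.24, 2.44], [-1.37, 4.51], [0.17, 1.92], [-2.96, 2.96]. Speed limits (rad/s): [2.39, 2.39, 3.14, 3.14, 3.14, 3.14, 3.14].

### API

Orientations are given as a unit quaternion [w, x, y, z].
In Python, from station import bot gives the robot as it stands.
- The arm moves only by the tool shift_gripper, called after "Emit:" as a command line: name --argument value ..., lists and objects as JSON in quotes. Schema: {"type":"object","properties":{"deltas":{"type":"string"},"force":{"type":"number"},"only":{"type":"string"},"quiet":{"type":"boolean"},"lines":{"type":"string"}},"required":["deltas"],"additionalProperties":false}. deltas is a string of 1 to 20 rows, parted by a bar, with the numbers parted by commas; each row has 5 numbers: dx, dy, dz in m, then a turn about the tool's z in rad, then the opening from 0.0 (shut) to 1.0 (fully open); each row shifts and turns the commanded pose from where the row before left it, along the tool's axes as they then stand; what a row does not reach is not made up. A row lasts 1/10 s, in which the tool goes at most 0.05 m and 0.15 rad, less where a joint would pass 70% of its speed; a pose out of reach is approached as far as the arm can. The fingers move at their own pace and stop on an object; force is the grip in N (left out, the last holds). Time passes only in rows, so rows that do not move let the fingers close. The tool returns the time, the measured TCP pose, the force, the opening and the grip force at its end. only (a regular expression) keeps the lines of the reply that match it, lines (a string "A,B") keeps lines A to B, and quiet returns only ok. Input that does not fit is refused with a message, and nothing moves.
- bot.get_obs(): the state, without advancing time (a new reading comes with each control period).
- bot.read_camera(name): name is "side" or "top"; returns the picture (420x560x3 uint8, blue, green, red); there is no depth.
- bot.camera_info(name): a dict with "vertical_fov" (degrees; the focal length in pixels is half the picture's height over the tangent of half this angle, whatever the lens; pixels are square), "cx", "cy" (the principal point, pixels), "view" (4x4, takes a point from world to camera coordinates). Camera axes: x right, y up, looking along -z (the intrinsics and any distortion apply to the point x, -y, -z); pixel columns grow to the right and rows downward; lengths in m; the calibration is good to about 2 mm. A picture is of the moment at which its call begins. camera_info takes no time and is no camera call.
- bot.hand_in(): hands the job in; it is judged then, once.
The state is a dict: "t": time; "q": joint angles; "joint_vel": joint speeds; "joint_torque": joint torques, N m; "eef_pos": TCP position; "tool_rot": TCP orientation; "contact_force": force on the tool from outside, world axes, zero at the start; "torque": the same for the moment, N m; "gripper_width": opening from 0.0 (shut) to 1.0 (fully open); "grasp_force": force on a finger pad.
Only numpy, scipy, OpenCV 4.12 (cv2) and the standard library are available. Lean on these libraries where they do the work, as an engineer would, in place of code of your own. Each camera call takes 0.05 s, during which the arm holds its last target. There are 200 camera calls.

### The job

On the boatbuilder's bench stands an open plywood box with no handle and an upright wooden key at one end. Take by its handle the fastener tray that has a notch in its short end (the other handled trays have no notch or have it in a long side) and stack it on the box, notch over the key, so that the tray sits level and down on the box's rim, squarely over it. Set it down rather than dropping it, and let go.

Things in the scene. Friction and masses are not known exactly. Their poses are not given: they have to be found in the camera images.
- tray: Plywood tray to move, 150 (x) by 110 mm, walls 40 high, 0.3-0.56 kg. Notch 50 wide, 32 deep, cut full height in the middle of its +x short end. Handle along x on its centre line: bar 76 long, 18 thick (y), 80 to 100 mm above the underside, middle at x -2; grip it from above. Two like trays: one unnotched, one notched in a long side. Origin: centre of underside, z up.
- notch (a point): Point in the tray's notch where the key's axis comes when the tray is squarely stacked: in the tray's frame 63 mm to +x of the origin, at the underside's level. Same axes as the tray.
- base: Open plywood bottom box, no handle, loose on the bench, 150 (x) by 110 mm, rim 50 mm high, walls 6, 1.4-2.4 kg. Key: upright wooden tongue 12 (x) by 20 mm inside its +x short end, top 82 mm above the underside. Origin: centre of underside, z up. Stacked, the tray's origin is 50 mm straight above this one, with its +x end over the box's +x end.
- key (a point): Centre of the key's top, in the box's frame 63 mm to +x of the origin and 82 mm up. Same axes as the box.

How it is judged:
At the end, for the whole second after the job is handed in: Tray released and still on the box's rim: underside 45 to 55 mm above the box's, level within 3.4 degrees, centre within 18 mm of the box's, notch point within 20 mm of the key, length within 12 degrees of the box's; box flat on the bench within 3.4 degrees (horizontal distance between tray and base below 0.018 m and horizontal distance between notch and key below 0.02 m and angle between the x axis of tray and the x axis of base, either way round below 0.21 rad and z of tray in the frame of base between 0.045 and 0.055 m and angle between each of tray, base's own z axis and vertical below 0.06 rad and height (world z) of base below 0.01 m and linear speed of tray below 0.02 m/s and contact force between the fingers and tray below 0.3 N); the robot touches nothing.
It fails at once if the tray is dropped onto the box (it falls free at more than 0.6 m/s, a fall of about 20 mm, over the box) (horizontal distance between tray and base below 0.06 m and linear speed of tray above 0.6 m/s and contact force between the fingers and tray below 0.2 N).
It also fails if it takes over 38 s, if anything falls off the work surface, if the arm or the gripper's body presses on something with over 40 N, if the wrist force passes 120 N, or if a joint passes its speed limit or range.

## Working session

There is one attempt and no reset: what is moved stays moved. The work goes in short steps, Python scripts to look and compute and a tool call to move; the robot and the scene stay as the last step left them, time stands still between calls to the robot, and variables do not carry over. Pictures are saved under pics/ and viewed, at most 10 in all, crops included, and the job is handed in when it is done.

```bash
ls; mkdir -p pics
```

Run:
```python
from station import bot
import cv2
for n in("top","side"):
    i=bot.camera_info(n);print(n,i)
    cv2.imwrite(f"pics/{n}0.png",bot.read_camera(n))
o=bot.get_obs();print(o)
```

```text
pics
station.py
top {'vertical_fov': 52.34837698763742, 'cx': 282.1521316354099, 'cy': 211.88135523878057, 'view': array([[ 0.02334701, -0.99970359, -0.00690309, -0.00964404],
       [ 0.99785182,  0.02287988,  0.06138619, -0.54075479],
       [-0.06121005, -0.00832144,  0.99809022, -1.13954903],
       [ 0.        ,  0.        ,  0.        ,  1.        ]])}
side {'vertical_fov': 55.45228854922375, 'cx': 277.9507376771161, 'cy': 212.22400542660674, 'view': array([[-0.90025284, -0.43534142,  0.00476115,  0.46826994],
       [ 0.23200672, -0.47046105,  0.85137494, -0.20626558],
       [-0.36839884,  0.76755732,  0.52453603, -0.72702274],
       [ 0.        ,  0.        ,  0.        ,  1.        ]])}
{'t': 0.1, 'q': array([ 1.01587507,  0.47771846,  0.02232424,  1.55636006, -0.01150229,
        1.10934048, -0.08311197]), 'joint_vel': array([ 0.00044565, -0.00131668, -0.00101688, -0.00181423,  0.00024143,
       -0.00039854, -0.00114164]), 'joint_torque': array([ 3.01744672e-03, -5.97762966e+01,  1.61294080e+00, -2.81959516e+01,
        1.27173439e-02,  4.97447400e-03, -2.68329188e-05]), 'eef_pos': array([ 0.29142869, -0.60823346,  0.23041876]), 'tool_rot': array([-8.13712986e-04,  9.75144539e-01,  2.21568063e-01, -2.43146840e-04]), 'contact_force': array([-0.14742618,  0.22056541, -0.41933751]), 'torque': array([ 0.01556375, -0.00201525,  0.00042128]), 'grasp_force': 0.0, 'gripper_width': 1.0001268988629404}
```

View pics/top0.png

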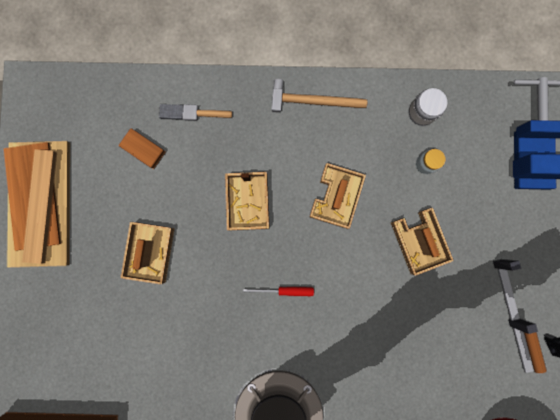

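View pics/side0.png

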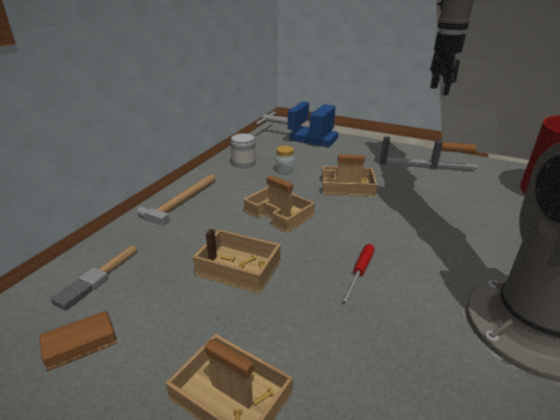

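Top view: the box with its dark key is at about (247,200), key (246,177). The handled trays are at (147,252), (338,194) and (423,241). I'll enlarge this to tell the notches apart.

Run:
```python
import cv2,numpy as np
a=cv2.imread("pics/top0.png")
c=[a[155:285,x:x+130] for x in(190,270,360)]
cv2.imwrite("pics/zoom.png",cv2.resize(np.hstack(c),None,fx=2.05,fy=2.05*1.0,interpolation=cv2.INTER_CUBIC))
h=cv2.cvtColor(a,cv2.COLOR_BGR2HSV)
m=cv2.inRange(h,(8,60,60),(28,255,255))
n,l,s,ce=cv2.connectedComponentsWithStats(m)
for i in range(1,n):
    if s[i][4]>150: print(s[i],ce[i].round())
```

```text
[282  93  86  15 785] [325. 100.]
[196 109  36   9 251] [214. 113.]
[118 128  45  41 918] [141. 148.]
[   3  141   65  127 7322] [ 36. 203.]
[424 148  22  22 373] [434. 159.]
[ 310  163   56   66 2278] [338. 196.]
[ 225  171   45   60 2420] [247. 201.]
[ 391  208   62   68 2392] [422. 243.]
[ 120  222   52   62 2134] [147. 253.]
[524 332  23  42 514] [535. 352.]
```

View pics/zoom.png

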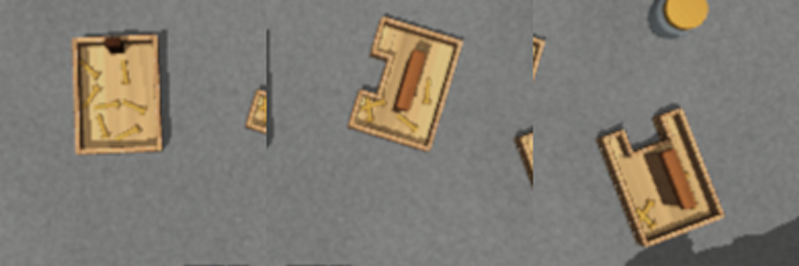

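The zoom shows the third tray, at (423,241), has the notch in its short upper end, near (430,215). The one at (338,194) is notched in a long side. Next I measure the poses.

Create h.py:
```python
import cv2,numpy as np
from station import bot
def cam(n):
    i=bot.camera_info(n);V=i["view"];f=210/np.tan(np.radians(i["vertical_fov"]/2))
    return V[:3,:3],-V[:3,:3].T@V[:3,3],f,i["cx"],i["cy"]
def cast(n,p,z):
    R,C,f,cx,cy=cam(n);p=np.atleast_2d(np.asarray(p,float)).reshape(-1,2)
    d=np.c_[(p[:,0]-cx)/f,-(p[:,1]-cy)/f,-np.ones(len(p))]@R
    return C+d*((z-C[2])/d[:,2])[:,None]
def proj(n,P):
    R,C,f,cx,cy=cam(n);q=(np.atleast_2d(P)-C)@R.T
    return np.c_[cx+f*q[:,0]/-q[:,2],cy-f*q[:,1]/-q[:,2]]
def rect(n,mask,z,L=.150,W=.110):
    "far edges of the rim rectangle + known size; returns centre, yaw (mod pi), measured extents"
    c=max(cv2.findContours(mask,cv2.RETR_EXTERNAL,cv2.CHAIN_APPROX_NONE)[0],key=cv2.contourArea)
    P=cast(n,c,z)[:,:2];b=cv2.boxPoints(cv2.minAreaRect((P*1000).astype(np.float32)))/1000
    e=[b[1]-b[0],b[2]-b[1]]
    if np.linalg.norm(e[0])<np.linalg.norm(e[1]):e=e[::-1]
    u,v=[k/np.linalg.norm(k) for k in e];m=b.mean(0);C=cam(n)[1][:2];o=m.copy()
    for a,s,k in((u,L,e[0]),(v,W,e[1])):
        sg=np.sign((m-C)@a);o+=a*sg*(np.linalg.norm(k)-s)/2
    return o,np.arctan2(u[1],u[0])%np.pi,[np.linalg.norm(k) for k in e]
```

Run:
```python
from h import *
a=cv2.imread("pics/top0.png");h=cv2.cvtColor(a,cv2.COLOR_BGR2HSV)
print("camC",cam("top")[1])
m=cv2.inRange(h,(5,50,40),(28,255,255))
def roi(x0,y0,x1,y1):
    r=np.zeros_like(m);r[y0:y1,x0:x1]=m[y0:y1,x0:x1];return r
print("base",rect("top",roi(215,160,280,240),.05))
t=roi(385,200,460,280);print("tray",rect("top",t,.04))
print("px",h[240,430],h[235,426],h[257,410],h[176,246],h[172,238])
for nm,hh,z,r in(("handle",cv2.inRange(h,(3,130,60),(13,255,255)),.10,(400,210,450,275)),("key",cv2.inRange(h,(0,0,0),(179,255,60)),.082,(236,168,260,184))):
    k=np.zeros_like(m);k[r[1]:r[3],r[0]:r[2]]=hh[r[1]:r[3],r[0]:r[2]]
    c=max(cv2.findContours(k,cv2.RETR_EXTERNAL,cv2.CHAIN_APPROX_NONE)[0],key=cv2.contourArea)
    R=cv2.minAreaRect(c);P=cast("top",cv2.boxPoints(R),z);print(nm,R,P.mean(0),P[:,:2].round(3).tolist())
print("notch",cast("top",(430,215),.04))
```

```text
camC [ 0.47006645 -0.00675147  1.17050104]
base (array([0.56808794, 0.09882722], dtype=float32), np.float32(0.06520698), [np.float32(0.15287822), np.float32(0.113524675)])
tray (array([ 0.46985483, -0.3721888 ], dtype=float32), np.float32(0.38208964), [np.float32(0.15432855), np.float32(0.119602345)])
px [ 12 174 161] [ 12 173 161] [ 20 157 145] [ 10 174  66] [13 50 81]
handle ((429.70001220703125, 242.1000213623047), (29.725406646728516, 8.854376792907715), 71.56504821777344) [ 0.46875284 -0.36738578  0.1       ] [[0.5, -0.345], [0.507, -0.366], [0.438, -0.39], [0.43, -0.369]]
key ((246.5, 177.5), (5.0, 9.0), 90.0) [0.62311427 0.09587457 0.082     ] [[0.629, 0.108], [0.63, 0.085], [0.617, 0.084], [0.616, 0.107]]
notch [[ 0.5400988  -0.38825676  0.04      ]]
```

Run:
```python
from h import *
def T(c,y,pts):
    R=np.array([[np.cos(y),-np.sin(y)],[np.sin(y),np.cos(y)]]);p=np.array(pts,float);return np.c_[p[:,:2]@R.T+c,p[:,2]]
box=lambda z:[(sx*.075,sy*.055,z) for sx,sy in((1,1),(1,-1),(-1,-1),(-1,1))]
B=T((.568,.0988),.065,box(.05)+[(.063,0,.082)]);Y=T((.4699,-.3722),.382,box(.04)+[(.036,0,.1),(-.04,0,.1)])
crop={"top":[(200,150,290,240),(380,195,470,285)],"side":[(180,215,300,305),(305,140,395,207)]}
rows=[]
for n in("top","side"):
    a=cv2.resize(cv2.imread(f"pics/{n}0.png"),None,fx=4,fy=4,interpolation=cv2.INTER_CUBIC)
    for P in(B,Y):
        for p in proj(n,P): cv2.drawMarker(a,tuple(int(v) for v in (p*4+1.5).round()),(255,0,255),0,9,1)
    rows.append(np.hstack([cv2.resize(a[y0*4:y1*4,x0*4:x1*4],(400,300)) for x0,y0,x1,y1 in crop[n]]))
cv2.imwrite("pics/chk.png",np.vstack(rows))
```

```text
(no output)
```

View pics/chk.png

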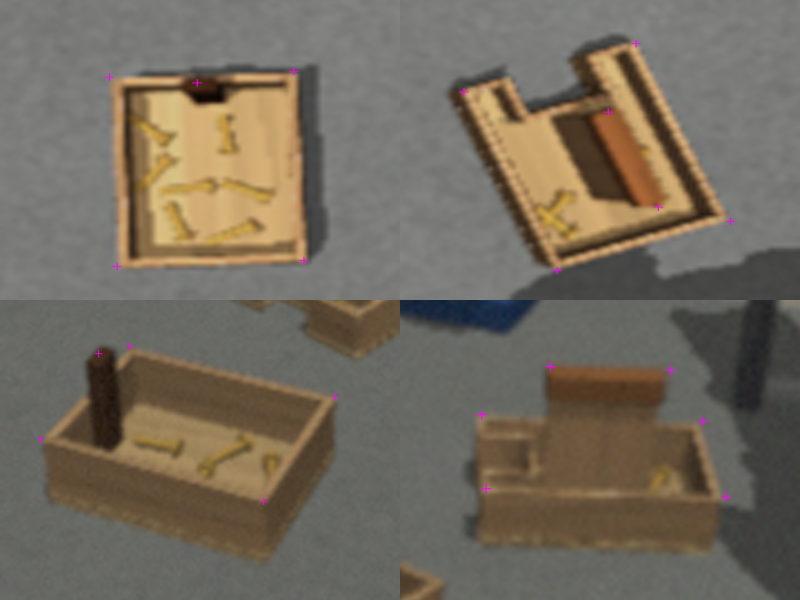

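The overlay shows both fits are within about 3 mm. The box needs about 2.6 mm towards -y and the tray about 2.6 mm towards +y. That puts the handle at about (0.468,-0.370) with yaw 0.37, and the box at (0.5675,0.096) with yaw 0.06.

Emit:
shift_gripper --deltas "0.026,-0.014,0,0,1 | 0.026,-0.014,0,0,1 | 0.026,-0.014,0,0,1 | 0.026,-0.014,0,0,1 | 0.026,-0.014,0,0,1 | 0.026,-0.014,0,0,1 | 0.026,-0.014,0,0,1 | 0.026,-0.014,0,0,1 | 0.026,-0.014,0,0,1 | 0.027,-0.013,0,0,1 | 0,0,0,0.075,1 | 0,0,0.03,0,1 | 0,0,0.03,0,1 | 0,0,0,0,1 | 0,0,0,0,1" --force 80

```text
t: 1.6
eef_pos: [0.4667, -0.3705, 0.1713]
tool_rot: [-0.0, 0.983, 0.185, -0.001]
contact_force: [-0.1, 0.0, 0.4]
gripper_width: 1.0
grasp_force: 0.0
```

Add to h.py:
```python
def go(x,y,z,yaw):
    o=bot.get_obs();w,a,b,c=o["tool_rot"];s=2*np.arctan2(b,a);p=o["eef_pos"];d=np.array([x,y,z])-p
    print("t",o["t"],"pos",p.round(4),"yaw",round(s,4),"tool-axes",np.round([d[0]*np.cos(s)+d[1]*np.sin(s),d[0]*np.sin(s)-d[1]*np.cos(s),-d[2]],4),"turn",round((s-yaw+np.pi/2)%np.pi-np.pi/2,4))
```

```bash
python3 -c "
from h import *
go(.468,-.370,.071,.37)"
```

```text
t 1.6 pos [ 0.4667 -0.3705  0.1713] yaw 0.3718 tool-axes [0.0014 0.     0.1003] turn 0.0018
```

Emit:
shift_gripper --deltas "0.001,0,0.025,0,1 | 0,0,0.025,0,1 | 0,0,0.025,0,1 | 0,0,0.015,0,1 | 0,0,0.01,0,1 | 0,0,0,0,1 | 0,0,0,0,1 | 0,0,0,0,0 | 0,0,0,0,0 | 0,0,0,0,0 | 0,0,0,0,0 | 0,0,0,0,0 | 0,0,0,0,0 | 0,0,0,0,0 | 0,0,0,0,0" --force 80

```text
t: 3.1
eef_pos: [0.4682, -0.3707, 0.0716]
tool_rot: [0.0, 0.983, 0.185, 0.0]
contact_force: [0.5, -2.0, 0.5]
gripper_width: 0.2
grasp_force: 79.2
```

Emit:
shift_gripper --deltas "0,0,-0.01,0,0 | 0,0,-0.02,0,0 | 0,0,-0.03,0,0 | 0,0,-0.03,0,0 | 0,0,-0.03,0,0 | 0,0,-0.02,0,0 | 0,0,0,0,0 | 0,0,0,0,0 | 0,0,0,0,0"

```text
t: 4.0
eef_pos: [0.4668, -0.3694, 0.2095]
tool_rot: [-0.001, 0.983, 0.185, -0.001]
contact_force: [-0.1, 0.3, -4.4]
gripper_width: 0.194
grasp_force: 78.8
```

Run:
```python
from h import *
for n in("top","side"): cv2.imwrite(f"pics/{n}1.png",bot.read_camera(n))
a=cv2.imread("pics/side1.png");b=cv2.imread("pics/top1.png")
cv2.imwrite("pics/lift.png",np.hstack([cv2.resize(a[60:240,260:440],(400,400)),cv2.resize(b[170:300,370:500],(400,400))]))
go(.5675-.002,.096,.205,.06)
```

```text
t 4.1 pos [ 0.467  -0.3696  0.2096] yaw 0.3719 tool-axes [ 0.2609 -0.398   0.0046] turn 0.3119
```

View pics/lift.png

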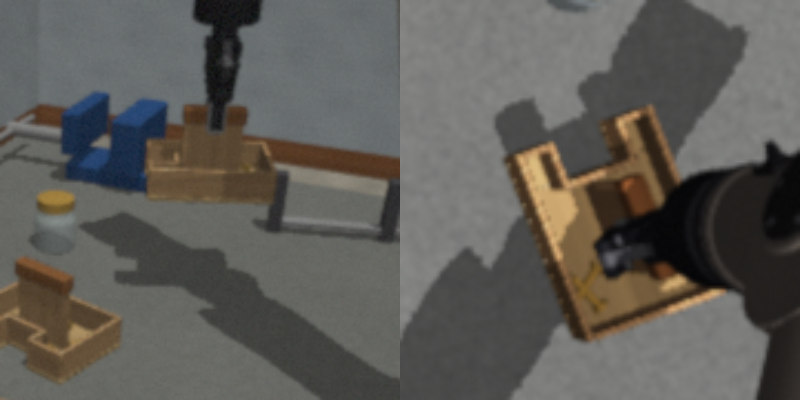

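The tray is held level and clear of the bench in both views, with the notch end leading. Now I carry it over.

Emit:
shift_gripper --deltas "0.008,-0.012,0,0,0 | 0.016,-0.025,0,0,0 | 0.016,-0.025,0,0,0 | 0.016,-0.025,0,0,0 | 0.016,-0.025,0,0,0 | 0.016,-0.025,0,0,0 | 0.016,-0.025,0,0,0 | 0.016,-0.025,0,0,0 | 0.016,-0.025,0,0,0 | 0.016,-0.025,0,0,0 | 0.016,-0.025,0,0,0 | 0.016,-0.025,0,0,0 | 0.016,-0.025,0,0,0 | 0.016,-0.025,0,0,0 | 0.016,-0.025,0,0,0 | 0.016,-0.025,0,0,0 | 0.013,-0.011,0,0,0"

```text
t: 5.8
eef_pos: [0.5655, 0.0998, 0.211]
tool_rot: [-0.001, 0.982, 0.187, -0.0]
contact_force: [0.7, 0.2, -3.6]
gripper_width: 0.192
grasp_force: 78.7
```

Emit:
shift_gripper --deltas "0,0,0,0.1,0 | 0,0,0,0.1,0 | 0,0,0,0.1,0 | 0,0,0,0.012,0 | 0,0,0,0,0 | 0,0,0,0,0 | 0,0,0,0,0"

```text
t: 6.5
eef_pos: [0.5665, 0.0953, 0.2113]
tool_rot: [0.0, 1.0, 0.03, 0.0]
contact_force: [-1.1, 0.1, -3.5]
gripper_width: 0.197
grasp_force: 78.7
```

Run:
```python
from h import *
for n in("top","side"): cv2.imwrite(f"pics/{n}2.png",bot.read_camera(n))
a=cv2.imread("pics/side2.png");b=cv2.imread("pics/top2.png")
cv2.imwrite("pics/over.png",np.hstack([cv2.resize(a[130:310,150:330],(400,400)),cv2.resize(b[140:270,180:310],(400,400))]))
go(.5655,.096,.123,.06)
```

```text
t 6.6 pos [0.5665 0.0953 0.2113] yaw 0.0603 tool-axes [-0.001  -0.0008  0.0883] turn 0.0003
```

View pics/over.png

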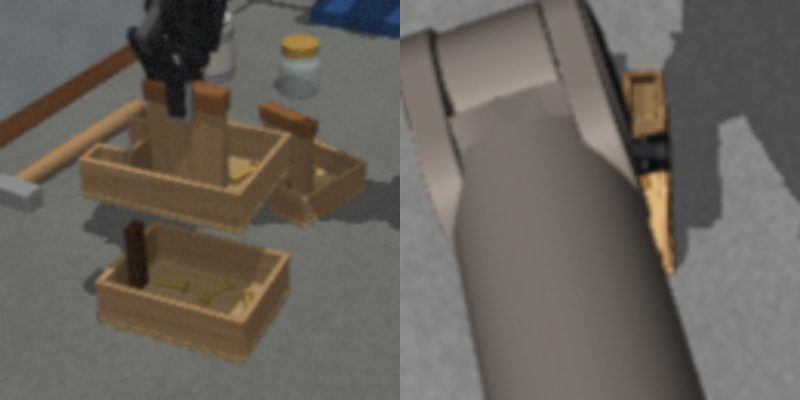

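The tray hangs level over the box, parallel to it. Its near lower corners in the side view are at about (187,218) and (259,233.5), and the box's near rim corners at about (195,262) and (259.5,277). I'll check alignment with those.

Run:
```python
from h import *
print(cast("side",[(187.4,218.2),(259.4,233.5)],.211-.071).round(4))
print(cast("side",[(195,261.9),(259.4,277.2)],.05).round(4))
p=lambda c,y,s:[(c[0]+sx*.075*np.cos(y)-sy*.055*np.sin(y),c[1]+sx*.075*np.sin(y)+sy*.055*np.cos(y),s) for sx,sy in((1,1),(-1,1))]
print(np.round(p((.5675,.096),.06,.05),4)); print(proj("side",p((.5685,.0954),.06,.14)).round(1),proj("side",p((.5675,.096),.06,.05)).round(1))
```

```text
[[0.6399 0.155  0.14  ]
 [0.491  0.1394 0.14  ]]
[[0.6224 0.1703 0.05  ]
 [0.485  0.1543 0.05  ]]
[[0.6391 0.1554 0.05  ]
 [0.4893 0.1464 0.05  ]]
[[187.4 218.1]
 [258.1 235.4]] [[192.6 255.5]
 [259.4 274.1]]
```

The tray agrees with the prediction, and the box's rim matches the earlier overlay. Lowering.

Emit:
shift_gripper --deltas "-0.001,-0.001,0.01,0,0 | 0,0,0.02,0,0 | 0,0,0.02,0,0 | 0,0,0.015,0,0 | 0,0,0.01,0,0 | 0,0,0.006,0,0 | 0,0,0.003,0,0 | 0,0,0,0,0 | 0,0,0,0,0 | 0,0,0,0,0"

```text
t: 7.6
eef_pos: [0.5659, 0.0964, 0.128]
tool_rot: [-0.0, 1.0, 0.03, 0.001]
contact_force: [1.0, -0.4, -2.8]
gripper_width: 0.193
grasp_force: 78.7
```

Emit:
shift_gripper --deltas "0,0,0.002,0,0 | 0,0,0.001,0,0 | 0,0,0,0,0 | 0,0,0,0,0"

```text
t: 8.0
eef_pos: [0.5654, 0.0963, 0.1243]
tool_rot: [0.0, 1.0, 0.03, -0.0]
contact_force: [0.3, -0.5, -3.7]
gripper_width: 0.197
grasp_force: 78.7
```

Emit:
shift_gripper --deltas "0,0,0.001,0,0 | 0,0,0.001,0,0 | 0,0,0.0005,0,0 | 0,0,0,0,0 | 0,0,0,0,0 | 0,0,0,0,0"

```text
t: 8.6
eef_pos: [0.5655, 0.0963, 0.1218]
tool_rot: [0.0, 1.0, 0.03, 0.0]
contact_force: [-0.4, 0.8, -3.6]
gripper_width: 0.201
grasp_force: 78.7
```

Emit:
shift_gripper --deltas "0,0,0.001,0,0 | 0,0,0,0,0 | 0,0,0,0,0"

```text
t: 8.9
eef_pos: [0.5656, 0.0961, 0.1214]
tool_rot: [0.0, 1.0, 0.03, 0.0]
contact_force: [-3.3, -1.5, 5.0]
gripper_width: 0.198
grasp_force: 79.8
```

The tray is on the rim: the vertical force has reversed. Letting go and backing off.

Emit:
shift_gripper --deltas "0,0,0,0,0 | 0,0,0,0,0 | 0,0,0,0,0.35 | 0,0,0,0,0.6 | 0,0,0,0,0.9 | 0,0,0,0,1 | 0,0,0,0,1 | 0,0,0,0,1" --force 20

```text
t: 9.7
eef_pos: [0.5655, 0.0963, 0.1208]
tool_rot: [-0.0, 1.0, 0.03, 0.0]
contact_force: [-0.2, 0.7, -0.1]
gripper_width: 0.998
grasp_force: 0.0
```

Emit:
shift_gripper --deltas "0,0,-0.01,0,1 | 0,0,-0.02,0,1 | 0,0,-0.03,0,1 | 0,0,-0.03,0,1 | 0,0,-0.03,0,1 | 0,0,-0.03,0,1 | 0,0.03,0,0,1 | 0,0.03,0,0,1 | 0,0.03,0,0,1 | 0,0.03,0,0,1 | 0,0.03,0,0,1 | 0,0.03,0,0,1 | 0,0.03,0,0,1 | 0,0,0,0,1 | 0,0,0,0,1"

```text
t: 11.2
eef_pos: [0.5779, -0.1138, 0.2714]
tool_rot: [-0.0, 1.0, 0.029, 0.0]
contact_force: [0.7, -0.6, 0.9]
gripper_width: 0.998
grasp_force: 0.0
```

Run:
```python
from h import *
for n in("top","side"): cv2.imwrite(f"pics/{n}3.png",bot.read_camera(n))
a=cv2.imread("pics/side3.png");b=cv2.imread("pics/top3.png")
cv2.imwrite("pics/end.png",np.hstack([cv2.resize(a[180:310,170:300],(400,400)),cv2.resize(b[140:270,180:310],(400,400))]))
m=cv2.inRange(cv2.cvtColor(b,cv2.COLOR_BGR2HSV),(5,50,40),(28,255,255));m[:,:215]=0;m[:,280:]=0;m[:160]=0;m[245:]=0
print(rect("top",m,.09))
```

```text
(array([0.56834114, 0.09730302], dtype=float32), np.float32(0.06314579), [np.float32(0.15341662), np.float32(0.113813624)])
```

View pics/end.png

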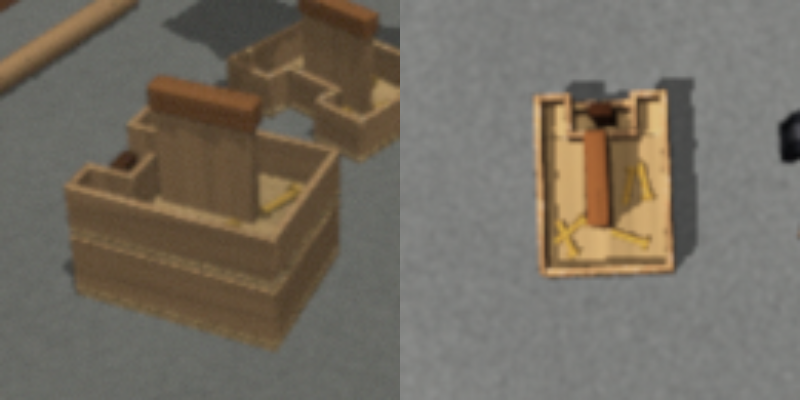

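The tray sits flush and square on the box, with the key standing in the notch (crop at (600,112) in the top view). The gripper is clear.

```bash
python3 -c "
from station import bot
print(bot.hand_in())"
```

```text
the job is handed in; nothing more can be done
None
```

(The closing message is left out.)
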